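# Close up the sample cabinet

## Robot

A 6-joint arm with a two-finger parallel gripper is mounted at the origin on the work surface. World frame = base frame: x ahead of the robot, y to its left, z up, the work surface at z = 0. Lengths are in m, angles in degrees, forces in N, time in s.
With the tool pointing down it reaches from about 0.4 to 0.825 m from the base axis. Payload 7 kg.
Tool frame: the origin (TCP) lies midway between the tips of the shut fingers; the grasp point (between the pads) lies 19 mm behind it; z points along the fingers, y is the line along which they close (so a half turn about z gives the same grasp; the last joint's range is limited). The gripper opens to 88 mm and grips with 3 to 60 N. Pads are 19 mm wide; open, the fingers measure 130 mm over their backs; the gripper's body (78 mm by 193 mm) begins 47 mm behind the grasp point.
Start: joints at [81.939, 20.546, 0.682, 0, -70.136, -16.507], TCP at [0.281, 0.614, 0.227] pointing down, gripper open.
Joint ranges: [-176.03, 176.03], [-82.01, 121.73], [-58.28, 71.71], [-173.87, 95.51], [-174.79, -0.11], [-173.66, 173.66]. Speed limits (degrees/s): [136.94, 136.94, 172.46, 180, 180, 180].

## Interface

Orientations are given as [roll, pitch, yaw] about the fixed x, y, z axes, in that order (R = Rz(yaw) Ry(pitch) Rx(roll)).
In Python, from plant import ctrl gives the robot as it stands.
- The arm moves only by the tool arm_command, never from a script. Its argument "steps" is a list of rows, each an object with "translation": the shift along the tool's x, y, z in mm, a list of three; "rotation": the turn, a rotation vector about the tool's x, y, z in units of 5 degrees (1.0 is 5 degrees), a list of three; "claw": the finger opening in mm, from 0 to 87.6. In form: [{"translation": [x, y, z], "rotation": [rx, ry, rz], "claw": claw}, ...]. A call has 1 to 5 rows; each row is the pose to reach, as a shift and turn from the pose commanded when the call began, along the tool's axes at that moment; what a row does not reach only later rows make up. A row lasts 1/10 s, in which the tool goes at most 50 mm and 8.59 degrees, less where a joint would pass 70% of its speed; a pose out of reach is approached as far as the arm can. A call with a gripper value outside its range is refused whole. The fingers move at their own pace and stop on an object; the grip force is fixed at half the most. Time passes only in rows, so rows that repeat a pose let the fingers close. It gives the time, the measured TCP pose, the force, the opening and the grip force at its end, in the units of the state.
- ctrl.get_obs(): the state, without advancing time (a new reading comes with each control period).
- ctrl.snapshot(name): name is "scene" or "side" or "wrist"; returns (picture, depth): 384x512x3 uint8, red, green, blue; 384x512 float32, m along the optical axis (not along the pixel's ray), 0 where there is no reading.
- ctrl.calibration(name): a dict with "vertical_fov" (degrees; the focal length in pixels is half the picture's height over the tangent of half this angle, whatever the lens; pixels are square), "cx", "cy" (the principal point, pixels), "rvec" (rotation vector, rad) and "tvec" (3), from world to camera coordinates, as OpenCV has them; the wrist camera has in their place "hand_eye" (4x4, takes a point from camera to tool coordinates, whose origin is the TCP and whose axes are the flange's). Camera axes: x right, y down, z forward; pixel columns grow to the right and rows downward; lengths in m; the calibration is good to about 2 mm. A picture is of the moment at which its call begins: read the wrist's pose just before it. calibration takes no time and is no camera call.
- ctrl.close_job(): hands the job in; it is judged then, once.
The state is a dict: "clock": time; "joint_pos": joint angles; "qvel": joint speeds; "tau": joint torques, N m; "tool_pos": TCP position; "orientation": TCP orientation; "force": force on the tool from outside, world axes, zero at the start; "moment": the same for the moment, N m; "opening": finger opening in m; "gripper_force": force on a finger pad.
Only numpy, scipy, OpenCV 4.12 (cv2) and the standard library are available. Lean on these libraries where they do the work, as an engineer would, in place of code of your own. Each camera call takes 0.05 s, during which the arm holds its last target. There are 200 camera calls.

## Task

Close up the white sample cabinet on the bench by pushing with your fingertips: gently push both of its drawers fully home, and push its raised lid down until it lies flat. Do not slam or force anything, leave the vial in each drawer standing and untouched, and leave everything else on the bench where it is; this is all pushing, so do not pick anything up.

Things in the scene. Friction and masses are not known exactly. Their poses are not given: they have to be found in the camera images.
- cabinet: White bench-top cabinet, fixed. Base 210 deep (x) x 300 wide (y) x 85 high holds two drawers side by side; on it a lidded tray 160 x 300, rim 120 above the bench, its back flush with the base's, its front wall 60 behind the shut drawer fronts. Origin: centre of the base's underside, on the bench; x points from the drawer fronts to the back, y to the left drawer, z up. Drawers slide along x
- drawer_left (a joint): how far the left (+y) drawer is open, m: 0 is shut, at a hard stop; it grows as the drawer comes out along the cabinet's -x. It starts 0.035 to 0.065 open, stays where it is left, slides with about 1.5 N friction
- drawer_right (a joint): the same for the right (-y) drawer
- left_front (a point): middle of the upper edge of the left drawer's flat front face (no handle, a flush card frame), 83 mm above the bench; moves with the drawer. The front panel is 144 wide, 78 high (5 to 83 mm above the bench), 10 thick; shut, its face lies 115 mm in front of the cabinet's origin (-x) and its middle 73.5 mm to the side (+y). Axes parallel to the cabinet's
- right_front (a point): the same point on the right drawer (73.5 mm to the -y side)
- lid (a joint): opening angle of the lid, rad: 0 is shut, lying flat on the tray's rim; it grows as the front edge rises. It starts 0.6 to 1.0 open; its stiff hinge (friction 0.4 N m) holds it wherever it is left, so it must be pushed all the way down
- lid_hinge (a point): middle of the lid's hinge axis, along the cabinet's y at the tray's back rim: 105 mm behind (+x) the cabinet's origin, 120 mm above the bench. The lid is a plain white board, 160 from hinge to free front edge, 300 wide, 8 thick, 0.25 kg; its underside passes through the axis
- lid_edge (a point): middle of the lid's free front edge, on its upper face (160 mm from the hinge axis, 8 mm above the underside). Moves with the lid; shut, it is 128 mm above the bench. Its x axis points from the free edge to the hinge, its z axis out of the upper face
- vial_left: small amber jar with white cap, 26 across x 50 high, 35 g, standing loose in the front part of the left drawer, on its floor 12 mm above the bench. Origin: centre of its underside; z is its axis
- vial_right: the same jar in the right drawer
- flask: bystander: white plastic bottle with red cap, 76 across x 180 high, beside the cabinet. Origin: centre of its underside
- reagent: bystander: amber bottle with white cap, 52 across x 90 high, beside the cabinet. Origin: centre of its underside
- cup: bystander: clear plastic cup, 72 across x 90 high, beside the cabinet. Origin: centre of its underside
- pipette: bystander: white laboratory pipette lying on the bench beside the cabinet, 235 long, 24 thick. Origin: under its middle; x runs along it
Mind the look-alikes: they are no part of the job. Leave any blue look-alike of the vial_left alone.

How it is judged (in metres and radians):
At the end, for the whole second after the job is handed in: Both drawers within 4 mm of shut and at rest, the lid within 0.035 rad (2 degrees) of flat, both vials standing, and the bystanders within 30 mm of where they stood (value of joint each of drawer_left, drawer_right below 0.004 m and value of joint lid below 0.035 rad and angle between each of vial_left, vial_right's own z axis and vertical below 0.3 rad and distance of each of flask, reagent, cup, pipette from where it was at the start of the episode below 0.03 m and velocity of joint each of drawer_left, drawer_right above -0.005 m/s); the robot touches nothing.
It fails at once if a drawer (faster than 0.4 m/s) or the lid (faster than 4 rad/s) is slammed (velocity of joint any of drawer_left, drawer_right below -0.4 m/s or velocity of joint lid below -4 rad/s).
It fails at once if the fingers squeeze or force the cabinet's parts with over 60 N (contact force between the fingers and cabinet above 60 N).
It fails at once if the fingers press on a vial (contact force between the fingers and vial_left above 2 N or contact force between the fingers and vial_right above 2 N).
It fails at once if a vial falls over or is lifted (angle between any of vial_left, vial_right's own z axis and vertical above 0.6 rad or height (world z) of any of vial_left, vial_right above 0.03 m).
It fails at once if a bystander is moved more than 30 mm, lifted or knocked over (distance of any of flask, reagent, cup, pipette from where it was at the start of the episode above 0.03 m or height (world z) of any of flask, reagent, cup, pipette above 0.02 m or angle between any of flask, reagent, cup, pipette's own z axis and vertical above 0.5 rad).
It also fails if it takes over 61 s, if anything falls off the work surface, if the arm or the gripper's body presses on something with over 40 N, if the wrist force passes 120 N, or if a joint passes its speed limit or range.

## Working session

There is one attempt and no reset: what is moved stays moved. The work goes in short steps, Python scripts to look and compute and a tool call to move; the robot and the scene stay as the last step left them, time stands still between calls to the robot, and variables do not carry over. Pictures are saved under pics/ and viewed, at most 10 in all, crops included, and the job is handed in when it is done.

Besides the shell and the picture viewer there is one more tool, called after "Call:" as name(argument=value, ...) on one line, values as JSON. arm_command: Moves the arm, as the interface text tells. Its arguments: {"type":"object","properties":{"steps":{"type":"array"}},"required":["steps"]}

```bash
mkdir -p pics
cat > h.py <<'E'
import numpy as np, cv2
from scipy.spatial.transform import Rotation as R
from plant import ctrl
def cam(n):
    c=ctrl.calibration(n); f=192/np.tan(np.radians(c["vertical_fov"]/2))
    return f,c["cx"],c["cy"],R.from_rotvec(np.ravel(c["rvec"])).as_matrix(),np.ravel(c["tvec"])
def cloud(n,d):
    f,cx,cy,Rm,t=cam(n); v,u=np.mgrid[:384,:512]
    P=np.stack([(u-cx)*d/f,(v-cy)*d/f,d],-1)
    return (P-t)@Rm
E
python3 - <<'E'
from h import *
for n in("scene","side"):
    p,d=ctrl.snapshot(n); np.savez(f"{n}0.npz",p=p,d=d)
    cv2.imwrite(f"pics/{n}0.png",cv2.resize(p[:,:,::-1],(768,576)))
    print(n,ctrl.calibration(n))
print(ctrl.get_obs())
E
```

```text
scene {'vertical_fov': 50.22855649526893, 'cx': 259.8768685936164, 'cy': 193.37785719545766, 'rvec': array([-0.0406796 ,  3.0405542 , -0.75578985]), 'tvec': array([0.5413376 , 0.02272996, 1.2559002 ])}
side {'vertical_fov': 55.94867065758424, 'cx': 257.7010424735215, 'cy': 191.75250617816678, 'rvec': array([ 2.4181979 , -0.37429139,  0.15451979]), 'tvec': array([-0.52631285,  0.22411898,  0.89857055])}
{'clock': 0.1, 'joint_pos': array([ 8.19383645e+01,  2.05887701e+01,  6.40486720e-01, -1.50979737e-02,
       -7.01367516e+01, -1.65058807e+01]), 'qvel': array([ 0.0366655 , -0.07756987,  0.11787371, -0.02168578,  0.10803615,
        0.01171912]), 'tau': array([-4.23403408e-04, -5.84160233e+01,  2.93750972e+01,  7.01531410e+00,
        1.01638897e-02, -5.79012908e-05]), 'tool_pos': array([0.28051286, 0.61348767, 0.22571956]), 'orientation': array([ 1.79914436e+02, -1.05525218e-02, -2.45726488e+01]), 'force': array([ 0.25897784, -0.21227966,  0.4468007 ]), 'moment': array([ 0.01525308, -0.0194746 , -0.00812431]), 'gripper_force': 0.0, 'opening': 0.08760896994423781}
```

View pics/scene0.png

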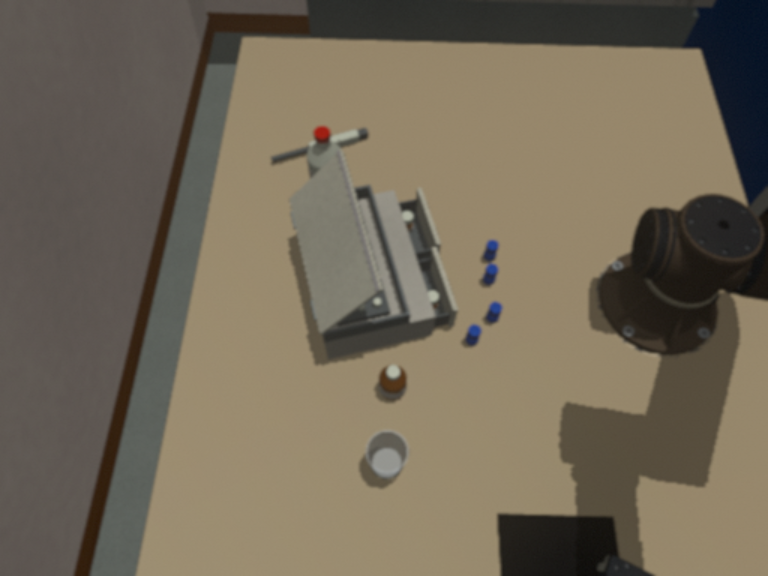

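View pics/side0.png

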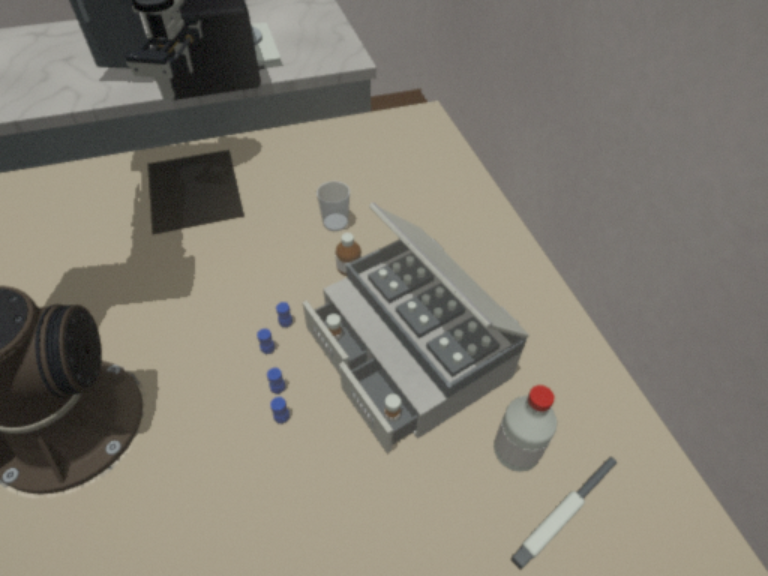

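Scene (768-px scale): drawer panels' top edges are at about (432,250)-(455,310) for the left and (418,192)-(438,245) for the right. The lid's free edge runs (340,155)-(385,292). The real vials are the white-capped ones inside the drawers, at (433,296) and (407,216). The look-alikes are the four blue vials on the bench at (492,248), (490,272), (495,311) and (473,334). The cup, reagent, flask and pipette stand beside the cabinet.

Run:
```python
from h import *
H=np.full((500,600),-1.0)  # rows y -0.25..0.25 ; cols x 0.25..0.85
C=np.zeros((500,600,3),np.uint8)
for n in("scene","side"):
    z=np.load(n+"0.npz");P=cloud(n,z["d"]);hsv=cv2.cvtColor(z["p"],cv2.COLOR_RGB2HSV)
    b=P[(z["d"]>0)&(abs(P[...,2])<.02)];print(n,"bench z",np.median(b[:,2]))
    m=((hsv[...,0]>110)&(hsv[...,0]<130)&(hsv[...,1]>150)&(hsv[...,2]>60)).astype(np.uint8)
    k,l,s,c=cv2.connectedComponentsWithStats(m)
    for i in range(1,k):
        if 15<s[i,4]<400: q=P[l==i]; print(" blue",c[i].round(),np.median(q,0).round(3),q[:,2].max().round(3))
    for u in P.reshape(-1,3):
        i,j=int((u[1]+.25)*1000),int((u[0]-.25)*1000)
        if 0<=i<500 and 0<=j<600 and -.02<u[2]<.3 and u[2]>H[i,j]: H[i,j]=u[2]
    W=P[(P[...,0]>.3)&(P[...,0]<.8)&(abs(P[...,1])<.3)]
    np.save(n+"W.npy",W)
    if n=="scene":
        # lid plane RANSAC on z>.14
        q=P[100:225,190:260].reshape(-1,3); q=q[q[:,2]>.135]
        best=0;rg=np.random.default_rng(0)
        for _ in range(500):
            a=q[rg.choice(len(q),3,False)];nn=np.cross(a[1]-a[0],a[2]-a[0]);nn/=np.linalg.norm(nn)+1e-9
            inl=abs((q-a[0])@nn)<.003
            if inl.sum()>best:best=inl.sum();I=inl
        Q=q[I];c0=Q.mean(0);nn=np.linalg.svd(Q-c0,full_matrices=False)[2][2];nn*=np.sign(nn[2])
        print("lid n",nn,"tilt",np.degrees(np.arccos(nn[2])),"az",np.degrees(np.arctan2(nn[1],nn[0])),len(q),best,c0)
        print("z range",Q[:,2].min(),Q[:,2].max())
        r=cv2.minAreaRect((Q[:,:2]*1000).astype(np.float32));print(cv2.boxPoints(r),r)
img=cv2.dilate(np.uint8(np.clip(H,0,.25)/.25*255),np.ones((3,3)))
col=cv2.applyColorMap(img,cv2.COLORMAP_JET)
for k in range(0,600,100): cv2.line(col,(k,0),(k,500),(255,255,255),1)
for k in range(50,500,100): cv2.line(col,(0,k),(600,k),(255,255,255),1)
cv2.imwrite("pics/top0.png",col)
```

```text
scene bench z 0.000434615953519463
 blue [328. 164.] [ 0.336 -0.091  0.05 ] 0.055
 blue [328. 180.] [ 0.341 -0.035  0.051] 0.054
 blue [330. 205.] [0.338 0.05  0.05 ] 0.052
 blue [316. 220.] [0.381 0.1   0.05 ] 1.113
lid n [0.69391364 0.19851227 0.69215369] tilt 46.199164828911776 az 15.964572661700167 4180 3885 [ 0.64373407 -0.00307165  0.1903979 ]
z range 0.13501551077778123 0.24333910026655645
[[ 555.9881   117.93776]
 [ 639.00775 -172.43999]
 [ 741.7526  -143.06499]
 [ 658.733    147.31276]] ((648.870361328125, -12.563613891601562), (106.861572265625, 302.0124206542969), 15.95535945892334)
side bench z -0.00010392395625070595
```

View pics/top0.png

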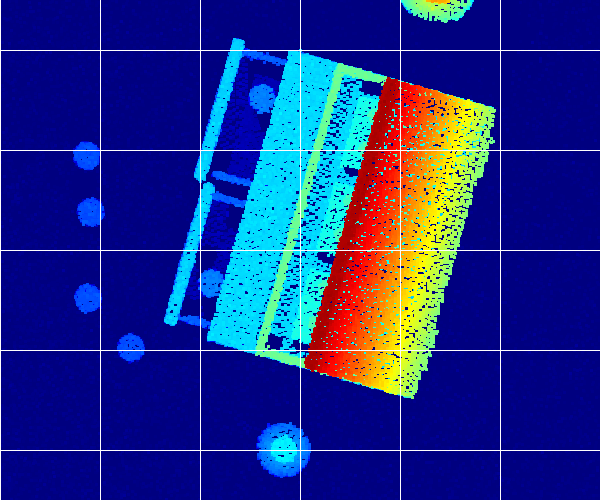

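Top-down height map (col = x+250 mm, row = y+250 mm). It shows the base top, both drawer panels (left spans rows 182-325, right 40-182), the lid tilted about 46°, and the four blue look-alikes standing clear of the panels. The cabinet's yaw is about 16°. Next I'll measure the details in the cabinet frame.

```bash
cat >> h.py <<'E'
PSI=np.radians(15.96); A=np.array([[np.cos(PSI),np.sin(PSI)],[-np.sin(PSI),np.cos(PSI)]]) # world xy -> cab axes
E
python3 - <<'E'
from h import *
pc=lambda a,*q:np.percentile(a,q).round(4)
for n in("scene","side"):
    W=np.load(n+"W.npy"); c=W[:,:2]@A.T; z=W[:,2]
    b=(abs(z-.085)<.004)&(c[:,0]>.4)&(c[:,0]<.62)
    # base top strip: x range & y range
    h,e=np.histogram(c[b,0],np.arange(.38,.62,.005));print(n,"z.085 hist",[(round(x,3),k) for x,k in zip(e,h) if k>10])
    h,e=np.histogram(c[b,1],np.arange(-.35,.1,.01));print([(round(x,3),k) for x,k in zip(e,h) if k>5])
    yl=pc(c[b,1],.5,99.5); ym=yl.mean(); print("y",yl)
    for s,nm in((1,"L"),(-1,"R")):
        k=(z>.06)&(z<.09)&(c[:,0]<.49)&(c[:,0]>.38)&(abs(c[:,1]-ym-s*.0735)<.05)
        h,e=np.histogram(c[k,0],np.arange(.38,.49,.004));print(nm,[(round(x,3),q) for x,q in zip(e,h) if q>3])
    f=(abs(z-.12)<.003)&(c[:,0]<.62); h,e=np.histogram(c[f,0],np.arange(.4,.62,.004));print("rim",[(round(x,3),q) for x,q in zip(e,h) if q>20])
    l=z>.14; k=l&(c[:,0]>.5)&(c[:,0]<.72)&(abs(c[:,1]-ym)<.16)
    for zz in (.15,.17,.19,.21,.23): 
        q=k&(abs(z-zz)<.004); print("lid",zz,pc(c[q,0],5,50,95))
    print("lid maxz",pc(z[k],95,99,99.8), "x at top",pc(c[k&(z>.225),0],2,10,50))
print(cam("scene")[3].T@-cam("scene")[4])
E
```

```text
scene z.085 hist [(np.float64(0.405), np.int64(17)), (np.float64(0.41), np.int64(60)), (np.float64(0.415), np.int64(34)), (np.float64(0.42), np.int64(64)), (np.float64(0.425), np.int64(53)), (np.float64(0.465), np.int64(134)), (np.float64(0.47), np.int64(147)), (np.float64(0.475), np.int64(140)), (np.float64(0.48), np.int64(143)), (np.float64(0.485), np.int64(140)), (np.float64(0.49), np.int64(144)), (np.float64(0.495), np.int64(132)), (np.float64(0.5), np.int64(146)), (np.float64(0.505), np.int64(120)), (np.float64(0.52), np.int64(133)), (np.float64(0.525), np.int64(128)), (np.float64(0.53), np.int64(134)), (np.float64(0.535), np.int64(137)), (np.float64(0.54), np.int64(81)), (np.float64(0.565), np.int64(15)), (np.float64(0.57), np.int64(13))]
[(np.float64(-0.34), np.int64(55)), (np.float64(-0.33), np.int64(61)), (np.float64(-0.32), np.int64(58)), (np.float64(-0.31), np.int64(70)), (np.float64(-0.3), np.int64(55)), (np.float64(-0.29), np.int64(66)), (np.float64(-0.28), np.int64(63)), (np.float64(-0.27), np.int64(65)), (np.float64(-0.26), np.int64(63)), (np.float64(-0.25), np.int64(7
[... 5270 characters left out ...]
46), np.int64(4)), (np.float64(0.464), np.int64(65)), (np.float64(0.468), np.int64(68)), (np.float64(0.472), np.int64(61)), (np.float64(0.476), np.int64(61)), (np.float64(0.48), np.int64(63)), (np.float64(0.484), np.int64(61))]
rim [(np.float64(0.512), np.int64(70)), (np.float64(0.516), np.int64(158)), (np.float64(0.52), np.int64(53)), (np.float64(0.556), np.int64(38)), (np.float64(0.56), np.int64(27)), (np.float64(0.564), np.int64(23))]
lid 0.15 [0.653  0.6575 0.6596]
lid 0.17 [0.6332 0.6378 0.6392]
lid 0.19 [0.6141 0.6189 0.6208]
lid 0.21 [0.5951 0.5988 0.6026]
lid 0.23 [0.5656 0.5722 0.5837]
lid maxz [0.2394 0.2405 0.241 ] x at top [0.5647 0.5656 0.5691]
[0.54394181 0.58053592 1.11263368]
```

Add to h.py:
```python
def go(cx,cy,z,pr=True):
    "tool-frame shift (mm) and turn (5 deg) to cab-frame target, tool down, tool x along cab x"
    o=ctrl.get_obs(); Rt=R.from_euler("xyz",o["orientation"],degrees=True)
    p=np.r_[A.T@[cx,cy],z]; G=R.from_euler("xyz",[180,0,np.degrees(PSI)],degrees=True)
    print("t",round(o["clock"],2),"cab",(A@o["tool_pos"][:2]).round(4),o["tool_pos"][2].round(4),"F",o["force"].round(1))
    print("shift",(Rt.inv().apply(p-o["tool_pos"])*1000).round(1),"turn",((Rt.inv()*G).as_rotvec(degrees=True)/5).round(2))
```

```text
(no output)
```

Call:
arm_command(steps=[{"translation":[28,39,0],"rotation":[0,0,-1.62],"claw":0},{"translation":[56,78,0],"rotation":[0,0,-3.24],"claw":0},{"translation":[84,117,0],"rotation":[0,0,-4.86],"claw":0},{"translation":[112,156,0],"rotation":[0,0,-6.48],"claw":0},{"translation":[140,195,0],"rotation":[0,0,-8.1],"claw":0}])

```text
clock: 0.6
tool_pos: [0.3269, 0.3762, 0.2262]
orientation: [180.0, 0.0, 16.3]
force: [0.8, -0.5, 1.1]
opening: 0.0532
gripper_force: 0.0
```

```bash
python3 -c "
from h import *
go(.385,-.117,.225)"
```

```text
t 0.6 cab [0.4177 0.2718] 0.2262 F [ 0.8 -0.5  1.1]
shift [-34.9 388.6   1.4] turn [0.   0.   0.06]
```

Call:
arm_command(steps=[{"translation":[-4,49,0],"rotation":[0,0,0],"claw":0},{"translation":[-8,98,0],"rotation":[0,0,0],"claw":0},{"translation":[-12,147,0],"rotation":[0,0,0.06],"claw":0},{"translation":[-16,196,0],"rotation":[0,0,0.06],"claw":0},{"translation":[-20,245,0],"rotation":[0,0,0.06],"claw":0}])

```text
clock: 1.1
tool_pos: [0.3745, 0.1353, 0.2266]
orientation: [-180.0, -0.0, 15.7]
force: [1.5, -0.3, -0.1]
opening: 0.0131
gripper_force: 0.0
```

Call:
arm_command(steps=[{"translation":[-4,48,0],"rotation":[0,0,0],"claw":0},{"translation":[-8,96,0],"rotation":[0,0,0],"claw":0},{"translation":[-12,144,0],"rotation":[0,0,0],"claw":0},{"translation":[-12,144,0],"rotation":[0,0,0],"claw":0}])

```text
clock: 1.5
tool_pos: [0.4018, -0.0097, 0.2263]
orientation: [180.0, 0.1, 15.2]
force: [0.1, 0.3, -0.5]
opening: -0.0
gripper_force: 0.0
```

```bash
python3 -c "
from h import *
go(.385,-.117,.045)
p,d=ctrl.snapshot('side');cv2.imwrite('pics/s1.png',cv2.resize(p[150:330,130:370,::-1],(720,540)))"
```

```text
t 1.5 cab [ 0.3836 -0.1198] 0.2263 F [ 0.1  0.3 -0.5]
shift [  1.5  -2.9 181.3] turn [ 0.01  0.01 -0.15]
```

View pics/s1.png

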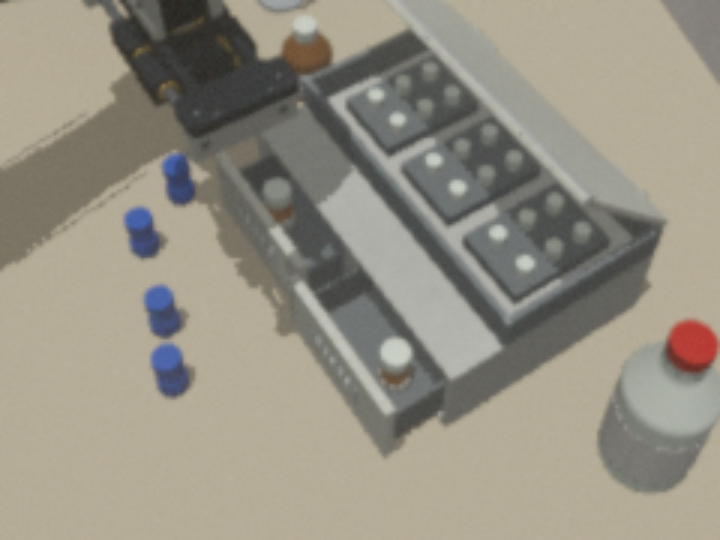

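The crop shows the gripper above the left front. The amber white-capped vials are in the drawers at (278,200) and (396,360). The blue look-alikes at (178,180), (142,232), (162,310) and (170,368) are clear of the descent.

Call:
arm_command(steps=[{"translation":[0,-3,45],"rotation":[0,0,-0.15],"claw":0},{"translation":[0,-3,90],"rotation":[0,0,-0.15],"claw":0},{"translation":[0,-3,130],"rotation":[0,0,-0.15],"claw":0},{"translation":[0,-3,160],"rotation":[0,0,-0.15],"claw":0},{"translation":[0,-3,180],"rotation":[0,0,-0.15],"claw":0}])

```text
clock: 2.05
tool_pos: [0.4001, -0.0012, 0.0445]
orientation: [180.0, 0.2, 16.5]
force: [0.0, 0.6, 0.8]
opening: 0.0007
gripper_force: 0.0
```

Call:
arm_command(steps=[{"translation":[5,0,0],"rotation":[0,0,0],"claw":0},{"translation":[10,0,0],"rotation":[0,0,0],"claw":0},{"translation":[15,0,0],"rotation":[0,0,0],"claw":0},{"translation":[20,0,0],"rotation":[0,0,0],"claw":0},{"translation":[24,0,0],"rotation":[0,0,0],"claw":0}])

```text
clock: 2.55
tool_pos: [0.4252, 0.0054, 0.0474]
orientation: [-180.0, -0.1, 16.4]
force: [-2.2, -0.8, 0.9]
opening: 0.0005
gripper_force: 0.8
```

```bash
python3 -c "
from h import *
go(.4445,-.117,.045)"
```

```text
t 2.55 cab [ 0.4103 -0.1117] 0.0474 F [-2.2 -0.8  0.9]
shift [34.2  5.5  2.4] turn [-0.   -0.02  0.08]
```

Call:
arm_command(steps=[{"translation":[4,0,0],"rotation":[0,0,0],"claw":0},{"translation":[8,0,0],"rotation":[0,0,0],"claw":0},{"translation":[12,0,0],"rotation":[0,0,0],"claw":0},{"translation":[16,0,0],"rotation":[0,0,0],"claw":0},{"translation":[20,0,0],"rotation":[0,0,0],"claw":0}])

```text
clock: 3.05
tool_pos: [0.4438, 0.0106, 0.0465]
orientation: [180.0, 0.0, 16.4]
force: [-1.4, -0.6, 2.4]
opening: 0.0002
gripper_force: 0.8
```

Call:
arm_command(steps=[{"translation":[3,0,0],"rotation":[0,0,0],"claw":0},{"translation":[5,0,0],"rotation":[0,0,0],"claw":0},{"translation":[7,0,0],"rotation":[0,0,0],"claw":0},{"translation":[9,0,0],"rotation":[0,0,0],"claw":0},{"translation":[10,0,0],"rotation":[0,0,0],"claw":0}])

```text
clock: 3.55
tool_pos: [0.4532, 0.0134, 0.0465]
orientation: [180.0, 0.0, 16.4]
force: [-1.1, -1.7, -0.3]
opening: 0.0002
gripper_force: 0.8
```

```bash
python3 -c "
from h import *
go(.4445,-.117,.045)"
```

```text
t 3.55 cab [ 0.4394 -0.1117] 0.0465 F [-1.1 -1.7 -0.3]
shift [5.  5.3 1.5] turn [0.   0.   0.08]
```

Call:
arm_command(steps=[{"translation":[1,0,0],"rotation":[0,0,0],"claw":0},{"translation":[2,0,0],"rotation":[0,0,0],"claw":0},{"translation":[3,0,0],"rotation":[0,0,0],"claw":0},{"translation":[4,0,0],"rotation":[0,0,0],"claw":0},{"translation":[4,0,0],"rotation":[0,0,0],"claw":0}])

```text
clock: 4.05
tool_pos: [0.4572, 0.0147, 0.0466]
orientation: [-180.0, -0.0, 16.4]
force: [0.1, -0.9, -0.0]
opening: 0.0005
gripper_force: 0.5
```

Call:
arm_command(steps=[{"translation":[1,0,0],"rotation":[0,0,0],"claw":0},{"translation":[1,0,0],"rotation":[0,0,0],"claw":0}])

```text
clock: 4.25
tool_pos: [0.4581, 0.0149, 0.0466]
orientation: [-180.0, -0.0, 16.4]
force: [-0.1, 0.3, 0.3]
opening: 0.0007
gripper_force: 0.6
```

Call:
arm_command(steps=[{"translation":[1,0,0],"rotation":[0,0,0],"claw":0},{"translation":[1,0,0],"rotation":[0,0,0],"claw":0}])

```text
clock: 4.45
tool_pos: [0.4581, 0.0149, 0.0464]
orientation: [180.0, 0.1, 16.4]
force: [-4.7, -0.5, 2.4]
opening: 0.0004
gripper_force: 2.5
```

Call:
arm_command(steps=[{"translation":[1,0,0],"rotation":[0,0,0],"claw":0},{"translation":[1,0,0],"rotation":[0,0,0],"claw":0}])

```text
clock: 4.65
tool_pos: [0.4581, 0.0147, 0.0462]
orientation: [180.0, 0.2, 16.3]
force: [-7.3, -0.7, 5.1]
opening: 0.0005
gripper_force: 3.9
```

Call:
arm_command(steps=[{"translation":[-10,0,0],"rotation":[0,0,0],"claw":0},{"translation":[-30,0,0],"rotation":[0,0,0],"claw":0},{"translation":[-50,0,-5],"rotation":[0,0,0],"claw":0},{"translation":[-60,0,-30],"rotation":[0,0,0],"claw":0},{"translation":[-60,0,-60],"rotation":[0,0,0],"claw":0}])

```text
clock: 5.15
tool_pos: [0.4005, -0.0022, 0.1066]
orientation: [180.0, 0.1, 16.4]
force: [0.6, 0.9, 0.3]
opening: 0.0004
gripper_force: 0.0
```

```bash
python3 -c "
from h import *
go(.377,-.264,.1)"
```

```text
t 5.15 cab [ 0.3844 -0.1122] 0.1066 F [0.6 0.9 0.3]
shift [ -8.5 151.7   6.7] turn [0.   0.02 0.09]
```

Call:
arm_command(steps=[{"translation":[-3,40,0],"rotation":[0,0,0.08],"claw":0},{"translation":[-8,80,0],"rotation":[0,0,0.08],"claw":0},{"translation":[-8,120,0],"rotation":[0,0,0.08],"claw":0},{"translation":[-8,152,0],"rotation":[0,0,0.08],"claw":0},{"translation":[-8,152,15],"rotation":[0,0,0.08],"claw":0}])

```text
clock: 5.65
tool_pos: [0.4405, -0.1523, 0.0931]
orientation: [179.9, -0.3, 15.9]
force: [0.4, 0.2, -1.0]
opening: 0.0004
gripper_force: 0.0
```

Call:
arm_command(steps=[{"translation":[0,0,25],"rotation":[0,0,0],"claw":0},{"translation":[0,0,45],"rotation":[0,0,0],"claw":0},{"translation":[5,0,45],"rotation":[0,0,0],"claw":0},{"translation":[10,0,45],"rotation":[0,0,0],"claw":0},{"translation":[14,0,45],"rotation":[0,0,0],"claw":0}])

```text
clock: 6.15
tool_pos: [0.4528, -0.1455, 0.0478]
orientation: [180.0, -0.1, 16.0]
force: [0.5, -1.1, -0.6]
opening: 0.0006
gripper_force: 0.0
```

```bash
python3 -c "
from h import *
go(.4445,-.264,.045)"
```

```text
t 6.15 cab [ 0.3953 -0.2644] 0.0478 F [ 0.5 -1.1 -0.6]
shift [49.2 -0.3  2.9] turn [ 0.01 -0.03  0.01]
```

Call:
arm_command(steps=[{"translation":[3,0,0],"rotation":[0,0,0],"claw":0},{"translation":[7,0,0],"rotation":[0,0,0],"claw":0},{"translation":[11,0,0],"rotation":[0,0,0],"claw":0},{"translation":[15,0,0],"rotation":[0,0,0],"claw":0},{"translation":[19,0,0],"rotation":[0,0,0],"claw":0}])

```text
clock: 6.65
tool_pos: [0.4695, -0.1404, 0.0466]
orientation: [-180.0, 0.0, 16.0]
force: [-1.5, -0.5, -0.1]
opening: 0.0004
gripper_force: 0.8
```

Call:
arm_command(steps=[{"translation":[4,0,0],"rotation":[0,0,0],"claw":0},{"translation":[8,0,0],"rotation":[0,0,0],"claw":0},{"translation":[12,0,0],"rotation":[0,0,0],"claw":0},{"translation":[16,0,0],"rotation":[0,0,0],"claw":0},{"translation":[20,0,0],"rotation":[0,0,0],"claw":0}])

```text
clock: 7.15
tool_pos: [0.4888, -0.1349, 0.0465]
orientation: [-180.0, 0.0, 16.0]
force: [-2.2, -0.0, 1.2]
opening: 0.001
gripper_force: 0.8
```

Call:
arm_command(steps=[{"translation":[3,0,0],"rotation":[0,0,0],"claw":0},{"translation":[5,0,0],"rotation":[0,0,0],"claw":0},{"translation":[7,0,0],"rotation":[0,0,0],"claw":0},{"translation":[8,0,0],"rotation":[0,0,0],"claw":0},{"translation":[9,0,0],"rotation":[0,0,0],"claw":0}])

```text
clock: 7.65
tool_pos: [0.4971, -0.1325, 0.0465]
orientation: [-180.0, 0.0, 16.0]
force: [-1.3, 0.7, 0.3]
opening: 0.0004
gripper_force: 0.8
```

```bash
python3 -c "
from h import *
go(.4445,-.264,.045)"
```

```text
t 7.65 cab [ 0.4415 -0.2641] 0.0465 F [-1.3  0.7  0.3]
shift [ 3.  -0.1  1.5] turn [-0.  0.  0.]
```

Call:
arm_command(steps=[{"translation":[1,0,0],"rotation":[0,0,0],"claw":0},{"translation":[2,0,0],"rotation":[0,0,0],"claw":0},{"translation":[3,0,0],"rotation":[0,0,0],"claw":0},{"translation":[3,0,0],"rotation":[0,0,0],"claw":0}])

```text
clock: 8.05
tool_pos: [0.5001, -0.1316, 0.0465]
orientation: [-180.0, -0.0, 16.0]
force: [-1.9, 0.4, -0.6]
opening: 0.0008
gripper_force: 0.5
```

Call:
arm_command(steps=[{"translation":[1,0,0],"rotation":[0,0,0],"claw":0},{"translation":[1,0,0],"rotation":[0,0,0],"claw":0}])

```text
clock: 8.25
tool_pos: [0.5002, -0.1316, 0.0465]
orientation: [-180.0, 0.1, 16.0]
force: [-3.7, -0.2, 2.4]
opening: 0.0007
gripper_force: 2.3
```

Call:
arm_command(steps=[{"translation":[1,0,0],"rotation":[0,0,0],"claw":0},{"translation":[1,0,0],"rotation":[0,0,0],"claw":0}])

```text
clock: 8.45
tool_pos: [0.5002, -0.1316, 0.0464]
orientation: [-180.0, 0.2, 16.0]
force: [-7.2, -1.9, 4.7]
opening: 0.0004
gripper_force: 3.7
```

Call:
arm_command(steps=[{"translation":[-15,0,0],"rotation":[0,0,0],"claw":0},{"translation":[-30,0,-30],"rotation":[0,0,0],"claw":0},{"translation":[-30,-10,-78],"rotation":[0,0,0],"claw":0},{"translation":[-30,-20,-126],"rotation":[0,0,0],"claw":0},{"translation":[-30,-30,-174],"rotation":[0,0,0],"claw":0}])

```text
clock: 8.95
tool_pos: [0.4644, -0.1104, 0.2227]
orientation: [180.0, -0.1, 16.0]
force: [1.7, 0.6, 0.0]
opening: 0.0001
gripper_force: 0.0
```

Call:
arm_command(steps=[{"translation":[0,-10,-45],"rotation":[0,0,0],"claw":0},{"translation":[20,-20,-75],"rotation":[0,0,0],"claw":0},{"translation":[60,-30,-80],"rotation":[0,0,0],"claw":0},{"translation":[105,-40,-80],"rotation":[0,0,0],"claw":0},{"translation":[150,-44,-80],"rotation":[0,0,0],"claw":0}])

```text
clock: 9.45
tool_pos: [0.5984, -0.0257, 0.3019]
orientation: [-180.0, -0.2, 16.0]
force: [1.2, 0.3, 0.7]
opening: 0.0003
gripper_force: 0.0
```

```bash
python3 -c "
from h import *
go(.598,-.19,.25)"
```

```text
t 9.45 cab [ 0.5683 -0.1892] 0.3019 F [1.2 0.3 0.7]
shift [29.5  0.8 52. ] turn [-0.   -0.05  0.01]
```

Call:
arm_command(steps=[{"translation":[15,0,0],"rotation":[0,0,0],"claw":0},{"translation":[25,0,15],"rotation":[0,0,0],"claw":0},{"translation":[25,0,40],"rotation":[0,0,0],"claw":0},{"translation":[25,0,52],"rotation":[0,0,0],"claw":0},{"translation":[25,0,52],"rotation":[0,0,0],"claw":0}])

```text
clock: 9.95
tool_pos: [0.6192, -0.0206, 0.2462]
orientation: [-180.0, 0.2, 16.0]
force: [-0.6, 0.1, -0.1]
opening: 0.0002
gripper_force: 0.0
```

```bash
python3 -c "
from h import *
go(.593,-.19,.228)"
```

```text
t 9.95 cab [ 0.5897 -0.1901] 0.2462 F [-0.6  0.1 -0.1]
shift [ 3.4 -0.1 18.2] turn [-0.01  0.04 -0.  ]
```

Call:
arm_command(steps=[{"translation":[3,0,10],"rotation":[0,0,0],"claw":0},{"translation":[3,0,18],"rotation":[0,0,0],"claw":0},{"translation":[-3,0,25],"rotation":[0,0,0],"claw":0},{"translation":[-8,0,30],"rotation":[0,0,0],"claw":0},{"translation":[-15,0,37],"rotation":[0,0,0],"claw":0}])

```text
clock: 10.45
tool_pos: [0.6069, -0.0242, 0.2119]
orientation: [180.0, -0.1, 16.0]
force: [1.0, 0.0, 1.1]
opening: 0.0005
gripper_force: 0.9
```

```bash
python3 -c "
from h import *
go(.5605,-.19,.1866)
p,d=ctrl.snapshot('side');cv2.imwrite('pics/s2.png',cv2.resize(p[110:300,190:400,::-1],(630,570)))"
```

```text
t 10.45 cab [ 0.5768 -0.1901] 0.2119 F [1.  0.  1.1]
shift [-16.4  -0.1  25.2] turn [ 0.   -0.03  0.01]
```

View pics/s2.png

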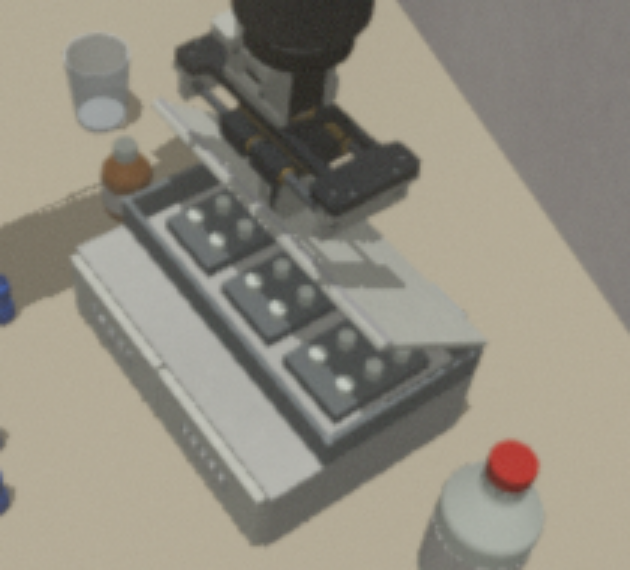

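The picture shows both drawer fronts flush at (170,360) and the fingers on the lid's upper face near its free edge (300,230). I'll keep following the arc down.

Call:
arm_command(steps=[{"translation":[-8,0,11],"rotation":[0,0,0],"claw":0},{"translation":[-13,0,19],"rotation":[0,0,0],"claw":0},{"translation":[-18,0,28],"rotation":[0,0,0],"claw":0},{"translation":[-22,0,36],"rotation":[0,0,0],"claw":0},{"translation":[-26,0,45],"rotation":[0,0,0],"claw":0}])

```text
clock: 11.0
tool_pos: [0.5815, -0.0315, 0.1661]
orientation: [180.0, -0.0, 16.0]
force: [1.5, 0.4, 1.7]
opening: 0.0002
gripper_force: 0.8
```

```bash
python3 -c "
from h import *
go(.5447,-.19,.1402)"
```

```text
t 11.0 cab [ 0.5505 -0.1901] 0.1661 F [1.5 0.4 1.7]
shift [-5.8 -0.1 25.9] turn [ 0.   -0.01  0.  ]
```

Call:
arm_command(steps=[{"translation":[-2,0,7],"rotation":[0,0,0],"claw":0},{"translation":[-4,0,14],"rotation":[0,0,0],"claw":0},{"translation":[-5,0,20],"rotation":[0,0,0],"claw":0},{"translation":[-6,0,26],"rotation":[0,0,0],"claw":0},{"translation":[-6,0,31],"rotation":[0,0,0],"claw":0}])

```text
clock: 11.5
tool_pos: [0.5752, -0.0331, 0.1349]
orientation: [-180.0, 0.1, 16.0]
force: [-0.8, -0.7, 1.3]
opening: 0.0003
gripper_force: 0.8
```

Call:
arm_command(steps=[{"translation":[0,0,2],"rotation":[0,0,0],"claw":0},{"translation":[0,0,3],"rotation":[0,0,0],"claw":0},{"translation":[0,0,4],"rotation":[0,0,0],"claw":0},{"translation":[0,0,5],"rotation":[0,0,0],"claw":0}])

```text
clock: 11.9
tool_pos: [0.5758, -0.033, 0.1307]
orientation: [180.0, -0.0, 16.0]
force: [-0.9, -0.6, 1.2]
opening: 0.0006
gripper_force: 0.8
```

Call:
arm_command(steps=[{"translation":[0,0,1],"rotation":[0,0,0],"claw":0},{"translation":[0,0,2],"rotation":[0,0,0],"claw":0},{"translation":[0,0,2],"rotation":[0,0,0],"claw":0}])

```text
clock: 12.2
tool_pos: [0.5758, -0.033, 0.1284]
orientation: [-180.0, -0.0, 16.0]
force: [0.4, 0.5, -0.6]
opening: 0.0006
gripper_force: 0.0
```

Call:
arm_command(steps=[{"translation":[0,0,1],"rotation":[0,0,0],"claw":0},{"translation":[0,0,1],"rotation":[0,0,0],"claw":0}])

```text
clock: 12.4
tool_pos: [0.576, -0.033, 0.1283]
orientation: [180.0, -0.0, 16.0]
force: [-2.4, 0.5, 5.9]
opening: 0.0005
gripper_force: 3.3
```

Call:
arm_command(steps=[{"translation":[0,0,1],"rotation":[0,0,0],"claw":0},{"translation":[0,0,1],"rotation":[0,0,0],"claw":0}])

```text
clock: 12.6
tool_pos: [0.576, -0.033, 0.1282]
orientation: [180.0, -0.1, 16.0]
force: [-5.1, 1.5, 13.8]
opening: 0.0002
gripper_force: 6.8
```

Call:
arm_command(steps=[{"translation":[0,0,-10],"rotation":[0,0,0],"claw":0},{"translation":[0,0,-40],"rotation":[0,0,0],"claw":0},{"translation":[0,0,-80],"rotation":[0,0,0],"claw":0},{"translation":[-30,0,-120],"rotation":[0,0,0],"claw":0},{"translation":[-60,0,-155],"rotation":[0,0,0],"claw":0}])

```text
clock: 13.1
tool_pos: [0.518, -0.0496, 0.2833]
orientation: [180.0, -0.0, 16.0]
force: [0.2, -0.1, 0.6]
opening: 0.0007
gripper_force: 0.0
```

Call:
arm_command(steps=[{"translation":[-40,0,0],"rotation":[0,0,0],"claw":0},{"translation":[-80,0,0],"rotation":[0,0,0],"claw":0},{"translation":[-80,0,0],"rotation":[0,0,0],"claw":0},{"translation":[-80,0,0],"rotation":[0,0,0],"claw":0}])

```text
clock: 13.5
tool_pos: [0.441, -0.0717, 0.2826]
orientation: [180.0, -0.2, 16.0]
force: [-0.1, -0.3, 1.1]
opening: 0.0007
gripper_force: 0.0
```

Run:
```python
from h import *
for n in("scene","side"):
    p,d=ctrl.snapshot(n);P=cloud(n,d);c=P[...,:2]@A.T
    k=(abs(P[...,2]-.128)<.03)&(c[...,0]>.52)&(c[...,0]<.66)&(abs(c[...,1]+.19)<.14);q=P[k];cc=c[k]
    s=np.linalg.lstsq(np.c_[cc,np.ones(len(cc))],q[:,2],rcond=None)[0];print(n,"lid slope",s[:2].round(4),np.median(q[:,2]).round(4),len(q))
    for s,y in(("L",-.117),("R",-.264)):
        k=(P[...,2]>.06)&(P[...,2]<.082)&(c[...,0]>.4)&(c[...,0]<.48)&(abs(c[...,1]-y)<.05)
        if k.sum()>10: print(s,np.percentile(c[k][:,0],[5,50,95]).round(4),k.sum())
    cv2.imwrite(f"pics/{n}3.png",cv2.resize(p[:,:,::-1],(768,576)))
```

```text
scene lid slope [-0.0032  0.001 ] 0.128 4262
L [0.4548 0.4616 0.4782] 29
R [0.4558 0.4605 0.4731] 30
side lid slope [-0.003   0.0019] 0.1276 4330
L [0.4547 0.4555 0.4649] 119
R [0.4548 0.4558 0.4654] 171
```

View pics/side3.png

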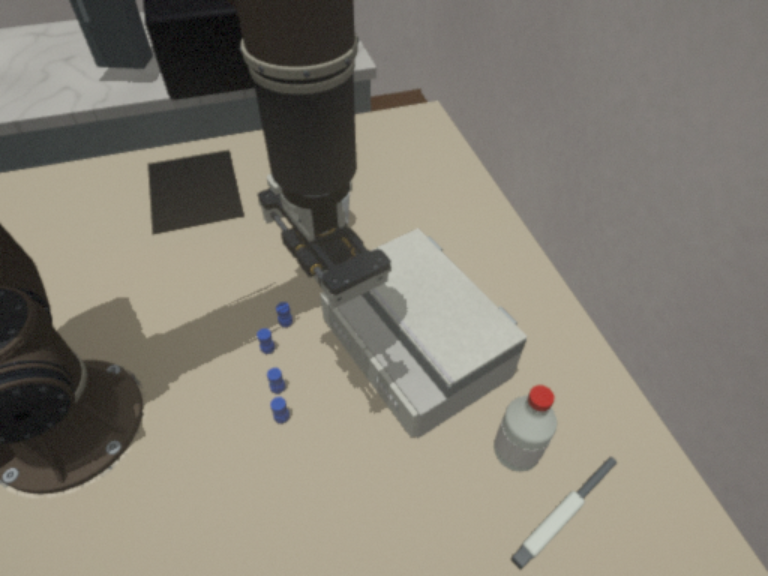

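The lid is flat (slope 0.003) and both drawer fronts are flush. The blue look-alikes, flask and pipette have not moved, and the tool touches nothing.

```bash
python3 -c "
from plant import ctrl
print(ctrl.close_job())"
```

```text
the job is handed in; nothing more can be done
None
```

The cabinet is closed and the job is handed in at about 13.6 s: both drawers reached their stops under about 7 N, and the lid lies flat (slope 0.003 rad). The handing-in call returned no verdict, and the vials could not be seen after the drawers shut.

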